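# Wind up the crank-driven bead spinner behind the jam jar

### The job

Lift the jam jar out of the way of the bead spinner's crank, keep it upright, and stand it fully on the round cork mat. Then take the red crank handle and wind it clockwise (as seen facing the crank), in one go without letting go, until you feel it come up against its end stop, then let go and leave it there. Don't touch the lamp hanging over the spinner or disturb the stapler, the egg cup of pins or the bead pot.

Things in the scene. Friction and masses are not known exactly. Their poses are not given: they have to be found in the camera images.
- spinner: Blue plastic bead spinner fixed on the shelf. Origin on the shelf; -x is its front (to the robot, yaw up to 0.25), y left, z up. Base x -60 to 120 mm, y +-70. A sloping drum carries the crank; the crank's axis leans 35 deg, out of the face along (-0.574, 0, 0.819). Bowl of beads behind (100 mm across, x 72, rim z 125). Red gauge tab slides out 30 mm on the +y side as it is wound.
- crank_hub (a point): Centre of the crank on the drum face, the point on the crank's axis about which it turns: (-20, 0, 85) mm in the spinner frame.
- crank (a joint): Crank angle, rad, growing clockwise as the robot faces it. Starts at 0.2 to 4.2; slack stop 0, hard end stop 15.2. Clockwise from the top of the slope the arm stands at (value - 2.2) rad, so about 25 deg past top at the end stop. Friction 0.10 N m (2 N at the handle); stays where left.
- crank_grip: Red crank handle: cylinder 18 mm across, 58 mm long, spinning freely on its pin. Origin in its middle, z along it, out of the face, parallel to the crank axis. It runs 50 mm from the crank axis, its middle 42 mm from the hub along the axis. The flat white crank arm below it reaches 10 mm from the hub plane.
- lamp: White clip-on lamp fixed to the spinner's back; same frame as the spinner. Gooseneck up the back at x 150 mm, to z 341; round head 92 mm across, centred at x 62, y 0, z 260 to 322 mm, hangs over the top of the crank, in the way of a hand pointing straight down onto the upper part of the crank's circle.
- jar: Empty open glass jam jar, 58 mm outside diameter, 120 mm high, wall 3 mm, 0.13 to 0.25 kg, with a plain paper band. Stands in front of the spinner in the way of the crank's lower sweep. Origin at the centre of its underside, z up.
- mat: Round cork mat, 120 mm across, 6 mm thick, fixed flat on the shelf, to the left or the right. Origin at the centre of its underside.
- stapler: Black metal desk stapler, 140 x 38 mm and 60 mm high, lying loose on the shelf on the other side from the mat. Origin at the centre of its underside, x along it. Bystander.
- egg_cup: White ceramic egg cup holding pins, 52 mm across, 76 mm high with the pins, loose on the shelf. Origin under its centre. Bystander.
- bead_pot: Translucent whitish closed pot with a yellow lid, 52 mm across, 75 mm high, loose on the shelf. Origin under its centre. Bystander.
Not all that is in view belongs to the job. There is more than one size of the jar; the one meant has the size given above. Several things look just like the mat: the one meant starts nearest to the robot's base.

How it is judged:
On the way, in this order (a step that is already met when the one before it is completed fails the run):
1. the jar stands upright, released, fully on the cork mat (horizontal distance between jar and mat below 0.032 m and angle between jar's own z axis and vertical below 0.1 rad and height (world z) of jar below 0.012 m and contact force between the fingers and jar below 0.1 N and linear speed of jar below 0.03 m/s), for 0.2 s.
2. the crank, still held by its handle, has been wound to its end stop (value of joint crank above 15 rad and contact force between the fingers and crank_grip above 0.5 N), for 0.1 s.
At the end, for the whole second after the job is handed in: The crank rests within 0.3 rad of its end stop (joint above 14.9) and the jar stands upright, at rest and released, fully on the cork mat (its centre within 32 mm of the mat's); stapler, egg cup and bead pot stand upright within 20 mm of where they were (all of step 1 and value of joint crank above 14.9 rad and distance of each of stapler, egg_cup, bead_pot from where it was at the start of the episode below 0.02 m and angle between each of stapler, egg_cup, bead_pot's own z axis and vertical below 0.2 rad); the robot touches nothing.
It fails at once if the lamp is touched (contact force between anything else and lamp above 1 N).
It fails at once if the jar is tipped over (angle between jar's own z axis and vertical above 0.6 rad).
It fails at once if the handle is let go part way through the winding (value of joint crank between 4.8 and 14.6 rad and contact force between the fingers and crank_grip below 0.05 N).
It fails at once if the stapler, egg cup or bead pot is pushed or knocked over (distance of any of stapler, egg_cup, bead_pot from where it was at the start of the episode above 0.02 m or angle between any of stapler, egg_cup, bead_pot's own z axis and vertical above 0.3 rad).
It also fails if it takes over 69 s, if anything falls off the work surface, if the arm or the gripper's body presses on something with over 40 N, if the wrist force passes 120 N, or if a joint passes its speed limit or range.

### The arm

A 6-joint arm with a two-finger parallel gripper is mounted at the origin on the work surface. World frame = base frame: x ahead of the robot, y to its left, z up, the work surface at z = 0. Lengths are in m, angles in rad, forces in N, time in s.
With the tool pointing down it reaches from about 0.375 to 0.925 m from the base axis. Payload 5.7 kg.
Tool frame: the origin (TCP) lies midway between the tips of the shut fingers; the grasp point (between the pads) lies 19 mm behind it; z points along the fingers, x is the direction in which the jaws open and shut, and the axes are right-handed (so a half turn about z gives the same grasp; the last joint's range is limited). The gripper opens to 88 mm and grips with 3 to 60 N. Pads are 20 mm wide; open, the fingers measure 115 mm over their backs; the gripper's body (75 mm by 178 mm) begins 61 mm behind the grasp point.
Start: joints at [-1.275, 0.359, 1.51, -0, 1.272, -0.115], TCP at [0.24, -0.55, 0.223] pointing down, gripper open.
Joint ranges: [-2.97, 2.97], [-1.01, 2.36], [0.21, 2.38], [-0.96, 4.11], [0.2, 2.71], [-2.98, 2.98]. Speed limits (rad/s): [2.39, 2.39, 3.14, 3.14, 3.14, 3.14].

### API

Orientations are given as a unit quaternion [x, y, z, w].
In Python, from bench import move_ptp, servo_line, goto_joints, move_gripper, sleep, inverse_kinematics, capture, PlanningError, close_job, spot_in, silhouettes, current_clock, current_joint_pos, current_qvel, current_joint_torque, current_position, current_orientation, current_force, current_torque, current_finger_gap gives the robot as it stands. Calls block until the motion is done:
- move_ptp(position, orientation): joint-space move of the TCP to a pose.
- servo_line(position, orientation=None, rate=0.15, contact_N=None): straight line of the TCP; orientation=None keeps the orientation; rate is the mean speed in m/s. With contact_N (N) it stops when the force on the tool has changed by that much, and returns True; else False.
- goto_joints(angles): joint-space move.
- move_gripper(opening): finger opening in m; the grip force is fixed at half the most; returns when the fingers have stopped.
- sleep(seconds).
- inverse_kinematics(position, orientation): joint angles nearest the present ones, or None.
- capture(name): name is "side" or "top" or "wrist"; returns a dict with "image" (384x512x3 uint8, blue, green, red), "range_z" (384x512 float32, m along the optical axis (not along the pixel's ray), 0 where there is no reading), "intrinsics" (3x3 intrinsics, pixels), "k1" (the pictures are not rectified: a ray, as slopes to the right and down, at radius r is drawn at 1 + k1 r^2 times it, then the intrinsics apply), "R" (3x3) and "t" (3): a world point X has camera coordinates R X + t. Camera axes: x right, y down, z forward; pixel columns grow to the right and rows downward; lengths in m; the calibration is good to about 2 mm. A picture is of the moment at which its call begins.
A pose or a line that the arm cannot do raises PlanningError and nothing moves.
- close_job(): hands the job in, once; it reports no verdict.
Trained networks look in the newest picture that a camera, given by its name, has taken for a name from the list of things; names that differ only in an ending like _2 or _b are one class to them, and where a whole thing is asked for, a point or a joint stands for the part that bears it (a point fixed in the world has none). Each returns a list of dicts, best first, with "conf" (0 to 1); they miss things now and then, are a little off and sometimes report something else, mostly with a low value. They report only what shows in the picture. A call takes as long as a camera call. They do not tell look-alikes from the thing itself.
- spot_in(camera, query): "xy" ([column, row] in pixels, amid what is visible of it).
- silhouettes(camera, query): "region" (384x512 bool, what is visible of it) and "xy" ([column, row] in pixels, amid what is visible of it).
Readings, each from a call of its own:
- current_clock(): time.
- current_joint_pos(): joint angles.
- current_qvel(): joint speeds.
- current_joint_torque(): joint torques, N m.
- current_position(): TCP position.
- current_orientation(): TCP orientation.
- current_force(): force on the tool from outside, world axes, zero at the start.
- current_torque(): the same for the moment, N m.
- current_finger_gap(): finger opening in m.
Only numpy, scipy, OpenCV 4.12 (cv2) and the standard library are available. Lean on these libraries where they do the work, as an engineer would, in place of code of your own. Each camera call takes 0.05 s, during which the arm holds its last target.

## Working session

There is one attempt and no reset: what is moved stays moved. The work goes in short steps, each a Python script; the robot and the scene stay as the last script left them, time stands still between calls to the robot, and variables do not carry over. Pictures are saved under pics/ and viewed, and the job is handed in when it is done.

```bash
ls; mkdir -p pics; python3 - <<'E'
from bench import *
import cv2, numpy as np
for n in ["side","top","wrist"]:
    c=capture(n); cv2.imwrite(f"pics/{n}0.png",c["image"]); print(n,c["intrinsics"].tolist(),c["k1"],(-c["R"].T@c["t"]).round(3),c["R"].round(2).tolist())
    for q in ["spinner","crank_grip","lamp","jar","mat","stapler","egg_cup","bead_pot"]:
        print(q,[(np.round(d["xy"]).tolist(),round(d["conf"],2)) for d in spot_in(n,q)])
print(current_clock(),current_position())
E
```

```text
pics
side [[357.41665972547844, 0.0, 256.8852960735398], [0.0, 357.41665972547844, 185.17960356642757], [0.0, 0.0, 1.0]] -0.05508907690852866 [ 0.411 -0.446  0.676] [[0.96, -0.29, -0.01], [-0.22, -0.7, -0.68], [0.19, 0.65, -0.74]]
spinner [([332.0, 184.0], 0.62), ([302.0, 179.0], 0.5)]
crank_grip []
lamp [([353.0, 116.0], 0.73)]
jar [([234.0, 248.0], 0.96), ([198.0, 210.0], 0.88), ([249.0, 197.0], 0.86)]
mat [([214.0, 162.0], 0.94), ([221.0, 123.0], 0.91)]
stapler [([280.0, 352.0], 0.62)]
egg_cup [([355.0, 330.0], 0.69)]
bead_pot [([268.0, 142.0], 0.65)]
top [[468.15615441862496, 0.0, 253.8456293125243], [0.0, 468.15615441862496, 182.67322625528985], [0.0, 0.0, 1.0]] 0.03699304162287954 [0.474 0.056 1.124] [[0.0, -1.0, -0.02], [-1.0, -0.0, -0.07], [0.07, 0.02, -1.0]]
spinner [([274.0, 112.0], 0.92), ([400.0, 203.0], 0.21)]
crank_grip []
lamp [([273.0, 84.0], 0.63)]
jar [([265.0, 242.0], 0.85), ([257.0, 183.0], 0.77), ([306.0, 211.0], 0.64)]
mat [([107.0, 184.0], 0.62), ([171.0, 209.0], 0.56)]
stapler [([399.0, 206.0], 0.65)]
egg_cup [([400.0, 144.0], 0.66), ([259.0, 186.0], 0.48)]
bead_pot [([172.0, 140.0], 0.69), ([169.0, 209.0], 0.67)]
wrist [[290.2897484569666, 0.0, 257.5595121476579], [0.0, 290.2897484569666, 192.85588557088855], [0.0, 0.0, 1.0]] -0.0002889113291138865 [ 0.305 -0.522  0.385] [[0.4, -0.92, -0.0], [-0.89, -0.39, 0.26], [-0.24, -0.1, -0.97]]
spinner []
crank_grip []
lamp []
jar []
mat []
stapler []
egg_cup []
bead_pot []
1.35 [ 0.23960948 -0.55004478  0.22260133]
```

View pics/side0.png

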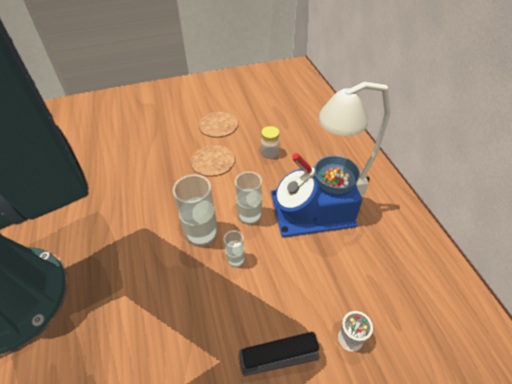

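View pics/top0.png

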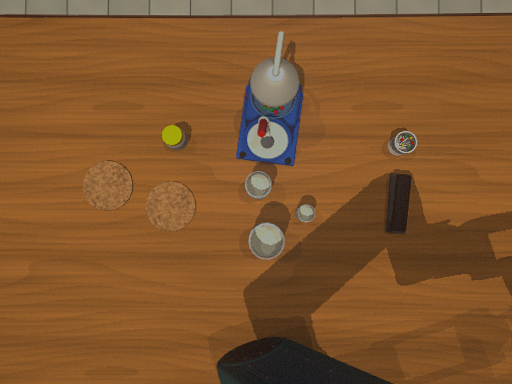

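Side view: jars big (195,208), medium (249,197) and small (234,248); mats (214,160) and (219,124). Top view: jars big (267,241), medium (258,185) and small (306,213); mats (171,206) and (107,184); red handle (263,127). I'll measure them next.

```bash
cat > h.py <<'E'
from bench import *
import cv2, numpy as np
from scipy.spatial.transform import Rotation as Rot
def slopes(c,uv):
    uv=np.asarray(uv,float).reshape(-1,2); K=c["intrinsics"]
    d=np.c_[(uv[:,0]-K[0,2])/K[0,0],(uv[:,1]-K[1,2])/K[1,1]]
    s=d.copy()
    for _ in range(8): s=d/(1+c["k1"]*(s**2).sum(1,keepdims=True))
    return s
def at_z(c,uv,z):
    s=slopes(c,uv); r=np.c_[s,np.ones(len(s))]@c["R"]; o=-c["R"].T@c["t"]
    return o+r*((z-o[2])/r[:,2])[:,None]
def proj(c,X):
    p=np.asarray(X,float).reshape(-1,3)@c["R"].T+c["t"]; s=p[:,:2]/p[:,2:]
    s=s*(1+c["k1"]*(s**2).sum(1,keepdims=True)); K=c["intrinsics"]
    return s*K[0,0]+K[:2,2]
def cloud(c):
    v,u=np.mgrid[0:384,0:512]; s=slopes(c,np.c_[u.ravel(),v.ravel()]); z=c["range_z"].ravel()
    P=(np.c_[s,np.ones(len(s))]*z[:,None]-c["t"])@c["R"]; P[z<=0]=np.nan
    return P.reshape(384,512,3)
E
cat > m.py <<'E'
from h import *
C={}
for n in ["side","top"]:
    c=capture(n);C[n]=c;P=cloud(c)
    for q in ["jar","mat","stapler","egg_cup","bead_pot","spinner"]:
        for d in silhouettes(n,q):
            m=d["region"]; X=P[m]; X=X[~np.isnan(X[:,0])]
            if len(X)<5: print(n,q,d["xy"],"few");continue
            print(n,q,np.round(d["xy"]),round(d["conf"],2),m.sum(),"lo",np.percentile(X,2,axis=0).round(3),"hi",np.percentile(X,98,axis=0).round(3))
    im=c["image"].astype(int); b,g,r=im[...,0],im[...,1],im[...,2]
    red=(r>120)&(g<50)&(b<50)&(P[...,2]>.05)
    X=P[red]; X=X[~np.isnan(X[:,0])]; print(n,"red",len(X),X.mean(0).round(3) if len(X) else 0); 
    if len(X)>10:
        print(X.min(0).round(3),X.max(0).round(3)); v=np.linalg.svd(X-X.mean(0))[2][0]; print(v.round(3))
    blue=(b>100)&(r<60)&(g<90); Y=P[blue]; Y=Y[~np.isnan(Y[:,0])]
    low=Y[(Y[:,2]>0.005)&(Y[:,2]<.06)]
    print("blue",len(Y),np.percentile(Y,[1,99],axis=0).round(3).tolist(), cv2.minAreaRect(low[:,:2].astype(np.float32)), np.histogram(Y[:,2],20))
import pickle; pickle.dump(C,open("C0.pkl","wb"))
E
python3 m.py
```

```text
side jar [234. 250.] 0.93 635 lo [ 0.456 -0.065 -0.001] hi [ 0.492 -0.027  0.081]
side jar [197. 208.] 0.68 2192 lo [0.385 0.006 0.013] hi [0.45  0.078 0.155]
side jar [251. 198.] 0.56 1256 lo [0.508 0.033 0.006] hi [0.562 0.089 0.12 ]
side mat [214. 161.] 0.91 1040 lo [0.439 0.216 0.002] hi [0.542 0.324 0.008]
side mat [221. 125.] 0.87 776 lo [0.489 0.366 0.001] hi [0.593 0.477 0.008]
side stapler [280. 352.] 0.56 2298 lo [ 0.433 -0.285  0.003] hi [ 0.562 -0.245  0.056]
side egg_cup [354. 335.] 0.96 1049 lo [ 0.612 -0.295  0.   ] hi [ 0.66  -0.248  0.075]
side bead_pot [268. 141.] 0.59 514 lo [0.625 0.232 0.001] hi [0.667 0.276 0.076]
side spinner [331. 184.] 0.71 8481 lo [ 0.6   -0.035  0.007] hi [0.802 0.079 0.329]
side red 77 [0.668 0.041 0.144]
[0.634 0.009 0.101] [0.74  0.05  0.172]
[ 0.795 -0.294 -0.531]
blue 1007 [[0.595, -0.043, 0.007], [0.764, 0.066, 0.11]] ((0.6531178951263428, -0.0031293705105781555), (0.10828054696321487, 0.21510788798332214), 46.911128997802734) (array([123, 344,   5,   0,   0,   0,   0,   1,  14,   6,  10,  12,  21,
        65, 253,  94,  23,  18,  13,
[... 1222 characters left out ...]
5 -0.   ] hi [0.673 0.281 0.078]
top red 66 [0.657 0.001 0.139]
[ 0.632 -0.283  0.074] [0.71  0.063 0.176]
[-0.021 -0.963 -0.267]
blue 1313 [[0.594, -0.037, 0.007], [0.759, 0.111, 0.111]] ((0.6846218109130859, 0.036582767963409424), (0.1370386928319931, 0.17717880010604858), 82.47940063476562) (array([289, 291,   0,   0,   0,   0,   3,  24,  29,  27,  25,  15,  40,
       291, 161,  35,  57,  17,   0,   9]), array([0.00548924, 0.0115381 , 0.01758697, 0.02363584, 0.02968471,
       0.03573357, 0.04178244, 0.04783131, 0.05388017, 0.05992904,
       0.06597791, 0.07202678, 0.07807564, 0.08412451, 0.09017338,
       0.09622224, 0.10227111, 0.10831998, 0.11436885, 0.12041771,
       0.12646658]))
```

```bash
sleep 2; python3 - <<'E'
import cv2
im=cv2.imread("pics/top0.png"); cv2.imwrite("pics/topcrop.png",cv2.resize(im[20:270,120:350],None,fx=3,fy=2.4*1.25 if 0 else 2.4,interpolation=cv2.INTER_CUBIC))
im=cv2.imread("pics/side0.png"); cv2.imwrite("pics/sidecrop.png",cv2.resize(im[70:270,170:420],None,fx=3,fy=3,interpolation=cv2.INTER_CUBIC))
E
```

```text
(no output)
```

View pics/sidecrop.png

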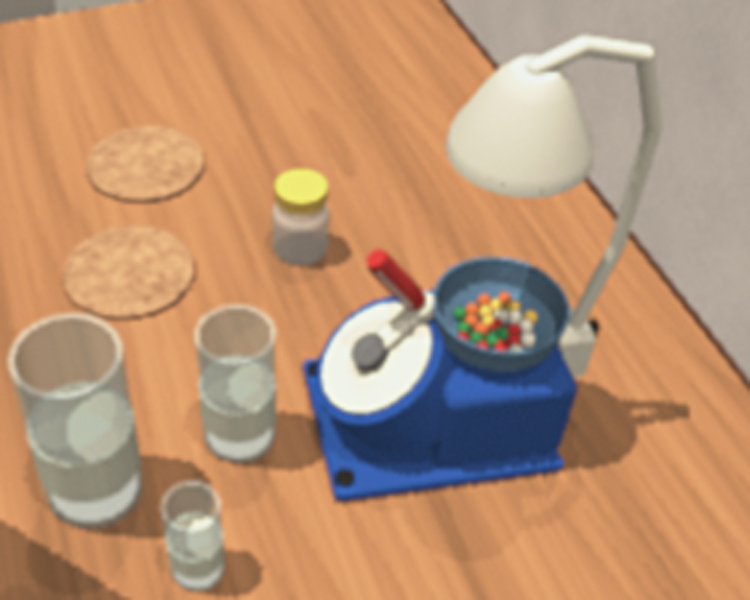

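View pics/topcrop.png

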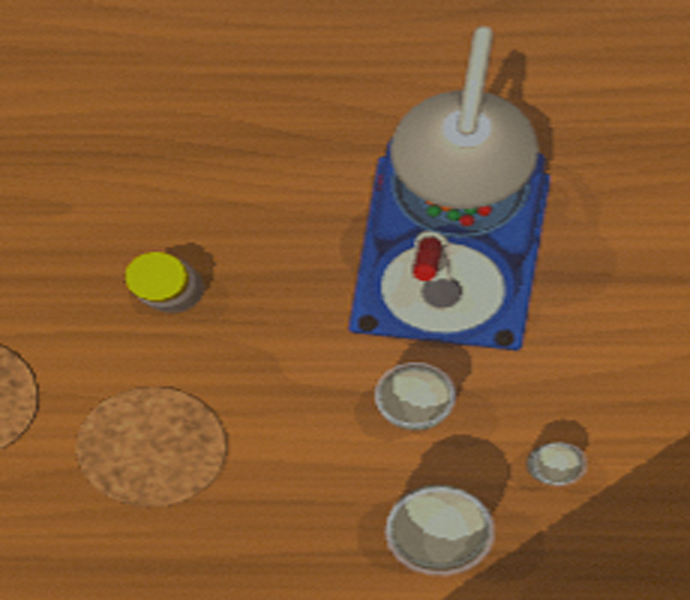

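```bash
cat > ov.py <<'E'
from h import *
import pickle
from scipy.optimize import minimize
C=pickle.load(open("C0.pkl","rb"))
E1=np.array([.819152,0,.573576]); AX=np.array([-.573576,0,.819152]) # top-of-slope dir, axis
HUB=np.array([-.02,0,.085])
def toW(p,pose):
    x,y,a=pose; return np.asarray(p)@np.array([[np.cos(a),np.sin(a),0],[-np.sin(a),np.cos(a),0],[0,0,1]])+[x,y,0]
def radial(phi): # clockwise seen facing crank: viewer at -x looking +x, right is -y
    return np.cos(phi)*E1+np.sin(phi)*np.array([0,-1,0])
def grip(val,s=.042,r=.05): return HUB+AX*s+r*radial(val-2.2)
def draw(c,pose,val,f=3):
    im=cv2.resize(c["image"],None,fx=f,fy=f,interpolation=cv2.INTER_CUBIC)
    def pl(P,col,closed=True):
        q=((proj(c,toW(P,pose))+.5)*f-.5).round().astype(np.int32); cv2.polylines(im,[q],closed,col,1,cv2.LINE_AA)
    t=np.linspace(0,2*np.pi,60)[:,None]
    pl([[-.06,-.07,0],[.12,-.07,0],[.12,.07,0],[-.06,.07,0]],(0,255,255))
    pl(np.c_[.072+.05*np.cos(t),.05*np.sin(t),0*t+.125],(0,255,0))
    pl(np.c_[.062+.046*np.cos(t),.046*np.sin(t),0*t+.26],(255,0,255))
    pl([HUB+.05*radial(x[0]) for x in t],(255,255,0))
    if val is not None: pl([grip(val,.013),grip(val,.071)],(255,255,255),False); pl([HUB,HUB+AX*.05],(0,0,0),False)
    return im
if __name__=="__main__":
    c=C["top"];P=cloud(c);im=c["image"].astype(int)
    b,g,r=im[...,0],im[...,1],im[...,2]
    blue=(b>80)&(r<60)&(g<90)&(P[...,2]>.004)&(P[...,2]<.022)&(abs(P[...,0]-.68)<.12)&(abs(P[...,1]-.04)<.12)
    pts=P[blue]; print(cv2.minAreaRect(pts[:,:2].astype(np.float32)),pts[:,2].mean())
    # edge-robust fit: robust rectangle from percentiles
    best=None
    for a in np.radians(np.arange(-16,5,.25)):
        R=np.array([[np.cos(a),np.sin(a)],[-np.sin(a),np.cos(a)]]); q=pts[:,:2]@R.T
        y0,y1=np.percentile(q[:,1],[.5,99.5]); x0,x1=np.percentile(q[:,0],[.5,99.5])
        k=(y1-y0)
        if best is None or k<best[0]: best=(k,a,x0,x1,y0,y1)
    print(best,np.degrees(best[1]))
    for n in C:
        c=C[n];P=cloud(c);im=c["image"].astype(int);b,g,r=im[...,0],im[...,1],im[...,2]
        near=(abs(P[...,0]-.66)<.07)&(abs(P[...,1]-.04)<.07)
        red=(r>90)&(g<45)&(b<45)&near&(P[...,2]>.1); X=P[red]; print(n,"red",len(X),X.mean(0),X[X[:,2].argmax()])
        m=near&(b>140)&(g>140)&(r>140)&(P[...,2]>.02)&(P[...,2]<.16);X=P[m]; 
        v=np.linalg.svd(X-np.median(X,0))[2][2]; print("disc",len(X),np.median(X,0),(np.percentile(X,2,0)+np.percentile(X,98,0))/2,v)
E
python3 ov.py
```

```text
((0.6851179003715515, 0.03630581498146057), (0.1375034898519516, 0.17633052170276642), 82.39080810546875) 0.011406875803098605
(np.float64(0.1369750275038225), np.float64(-0.13526301702956053), np.float64(0.5861333963151382), np.float64(0.759978939250558), np.float64(0.05982263439168799), np.float64(0.1967976618955105)) -7.75
side red 57 [0.66011383 0.04439849 0.14621267] [0.6411285  0.04640733 0.17132217]
disc 908 [0.63828802 0.03646687 0.0853268 ] [0.63963815 0.04299809 0.09033225] [-0.59763126  0.06317144  0.79927858]
top red 126 [0.66105469 0.0479624  0.14981727] [0.64401821 0.05439871 0.17625873]
disc 668 [0.63195652 0.02926738 0.07997758] [0.63649361 0.04386828 0.08320345] [ 0.58844473 -0.06030783 -0.80628517]
```

```bash
python3 - <<'E'
from ov import *
from scipy.optimize import minimize
pose=(.6548,.0404,-.13)
M=[]
for n in C:
    c=C[n];P=cloud(c);im=c["image"].astype(int);b,g,r=im[...,0],im[...,1],im[...,2]
    near=(abs(P[...,0]-.66)<.07)&(abs(P[...,1]-.04)<.07)
    red=(r>90)&(g<45)&(b<45)&near&(P[...,2]>.1); lab=cv2.connectedComponentsWithStats(red.astype(np.uint8)); k=1+lab[2][1:,4].argmax(); v,u=np.nonzero(lab[1]==k); M.append((u.mean(),v.mean())); print(n,M[-1],len(u))
def cost(v): return sum(((proj(C[n],toW(grip(v),pose))[0]-m)**2).sum() for n,m in zip(C,M))
vs=np.arange(.2,4.2,.01); e=[cost(v) for v in vs]; v=vs[np.argmin(e)]; print(v,min(e),toW(grip(v),pose))
cv2.imwrite("pics/ovs.png",draw(C["side"],pose,v)[150:750,700:1250]); cv2.imwrite("pics/ovt.png",draw(C["top"],pose,v)[80:640,500:1050])
E
```

```text
side (np.float64(304.0943396226415), np.float64(164.49056603773585)) 53
top (np.float64(261.7821782178218), np.float64(127.98019801980197)) 101
1.9900000000000015 12.255203005411042 [0.65215281 0.05125778 0.14745314]
```

View pics/ovs.png

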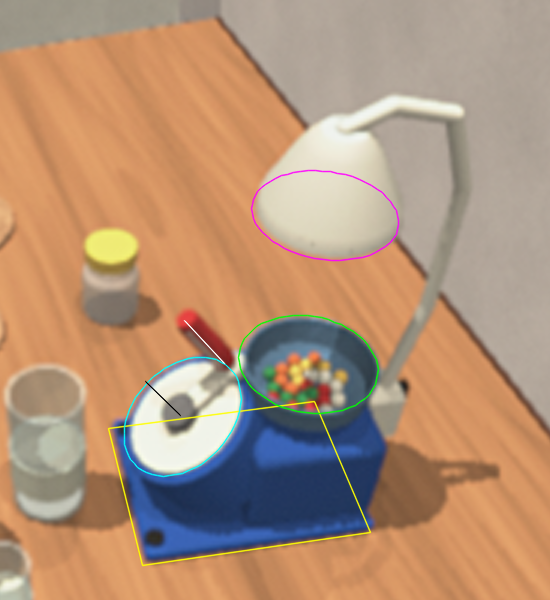

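View pics/ovt.png

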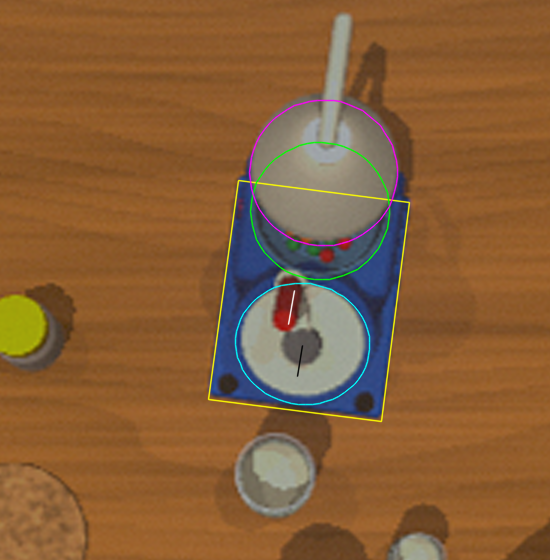

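Boxes are 38×82 mm (small), 56×120 mm (medium) and 75×156 mm (large), so the medium jar at about (0.536, 0.063), top-view pixel (258,185), is the one. The mat nearest the base is (0.492, 0.272), top-view pixel (171,206). The overlay of the spinner pose fits to within a few mm. Next I check reach.

```bash
cat > pl.py <<'E'
from ov import *
def frame(z,x):
    z=np.asarray(z,float); z/=np.linalg.norm(z); x=np.asarray(x,float); x=x-z*(x@z); x/=np.linalg.norm(x)
    return np.c_[x,np.cross(z,x),z]
def q(Rm): return Rot.from_matrix(Rm).as_quat()
def vec(v,a): return np.array([v[0]*np.cos(a)-v[1]*np.sin(a),v[0]*np.sin(a)+v[1]*np.cos(a),v[2]])
E
python3 - <<'E'
from pl import *
R0=Rot.from_quat(current_orientation()).as_matrix(); p0=current_position()
c=capture("wrist"); o=-c["R"].T@c["t"]; print("cam in tool",R0.T@(o-p0),"axis",R0.T@c["R"][2])
print(R0.round(2).tolist(), current_joint_pos(), current_force())
for s in (1,-1):
    qq=q(frame([0,0,-1],[0,s,0]))
    for p in ([.536,.063,.22],[.536,.063,.07],[.492,.272,.076]):
        print(s,p,inverse_kinematics(p,qq))
pose=(.6548,.0404,-.13)
for tilt in (35,42,50):
  t=np.radians(tilt); zt=vec([np.sin(t),0,-np.cos(t)],pose[2])
  for s in (1,-1):
    Rm=frame(zt,vec([0,s,0],pose[2]));out=[]
    for v in np.arange(0,6.3,.7):
        G=toW(grip(v,.047),pose); j=inverse_kinematics(G+.019*zt,q(Rm)); out.append(j if j is None else np.round(j,2).tolist())
    print(tilt,s); [print(o) for o in out]
E
```

```text
cam in tool [-1.94963562e-05 -7.12974430e-02 -1.61964718e-01] axis [-6.69226959e-04  2.60777275e-01  9.65398760e-01]
[[0.4, -0.92, -0.0], [-0.92, -0.4, 0.0], [-0.0, 0.0, -1.0]] [-1.27507299e+00  3.58815446e-01  1.51039295e+00 -2.70508935e-05
  1.27249732e+00 -1.15088545e-01] [ 0.61074854 -1.17684556 -0.42743716]
1 [0.536, 0.063, 0.22] [-1.10148155e-02  2.74933713e-01  1.64376816e+00 -4.44089210e-16
  1.22289078e+00 -1.58181114e+00]
1 [0.536, 0.063, 0.07] [-1.10148155e-02  4.61362741e-01  1.79877660e+00 -4.44089210e-16
  8.81453307e-01 -1.58181114e+00]
1 [0.492, 0.272, 0.076] [ 3.82158053e-01  4.77550707e-01  1.74381823e+00 -4.44089210e-16
  9.20223712e-01 -1.18863827e+00]
-1 [0.536, 0.063, 0.22] [-1.10148155e-02  2.74933713e-01  1.64376816e+00 -4.44089210e-16
  1.22289078e+00  1.55978151e+00]
-1 [0.536, 0.063, 0.07] [-1.10148155e-02  4.61362741e-01  1.79877660e+00 -4.44089210e-16
  8.81453307e-01  1.55978151e+00]
-1 [0.492, 0.272, 0.076] [ 3.82158053e-01  4.77550707e-01  1.74381823e+00 -4.44089210e-16
  9.20223712e-01  1.95295438e+00]
35 1
None
None
None
None
None
None
None
None
None
[... 332 characters left out ...]
.24, -2.24]
None
None
None
None
[-0.1, 0.43, 2.27, 3.21, 0.29, -1.62]
[-0.02, 0.47, 2.31, 3.34, 0.37, -1.68]
[0.08, 0.48, 2.29, 3.54, 0.37, -1.79]
50 1
[0.18, 0.55, 2.31, 3.55, 0.61, 1.43]
[0.18, 0.5, 2.24, 3.64, 0.5, 1.32]
[0.12, 0.47, 2.19, 3.63, 0.42, 1.28]
[0.04, 0.44, 2.19, 3.49, 0.38, 1.35]
[-0.05, 0.45, 2.23, 3.29, 0.41, 1.48]
[-0.11, 0.48, 2.3, 3.18, 0.51, 1.55]
[-0.1, 0.53, 2.37, 3.19, 0.63, 1.56]
None
None
50 -1
[0.18, 0.55, 2.31, 3.55, 0.61, -1.72]
[0.18, 0.5, 2.24, 3.64, 0.5, -1.82]
[0.12, 0.47, 2.19, 3.63, 0.42, -1.86]
[0.04, 0.44, 2.19, 3.49, 0.38, -1.79]
[-0.05, 0.45, 2.23, 3.29, 0.41, -1.66]
[-0.11, 0.48, 2.3, 3.18, 0.51, -1.59]
[-0.1, 0.53, 2.37, 3.19, 0.63, -1.58]
None
None
```

```bash
python3 - <<'E'
from pl import *
pose=(.6548,.0404,-.13)
for tilt in (10,15,20,25,28):
  t=np.radians(tilt)
  for yaw in (pose[2],):
    zt=vec([np.sin(t),0,-np.cos(t)],yaw); Rm=frame(zt,vec([0,1,0],yaw));out=[]
    for v in np.arange(0,6.3,.5):
        G=toW(grip(v,.05),pose); j=inverse_kinematics(G+.019*zt,q(Rm)); out.append(j)
    ok=[o for o in out if o is not None]; print(tilt,len(out)-len(ok)); 
    if ok: print(np.min(ok,0).round(2),np.max(ok,0).round(2))
E
```

```text
10 0
[-0.12  0.41  1.64 -0.05  0.68 -1.55] [ 0.07  0.44  1.87 -0.    0.89 -1.34]
15 0
[-0.12  0.39  1.71 -0.09  0.54 -1.55] [ 0.08  0.42  1.94 -0.01  0.76 -1.3 ]
20 0
[-0.11  0.37  1.79 -0.16  0.4  -1.55] [ 0.09  0.4   2.01 -0.01  0.62 -1.23]
25 0
[-0.11  0.36  1.86 -0.29  0.25 -1.54] [ 0.1   0.39  2.08 -0.02  0.48 -1.09]
28 3
[-0.11  0.35  1.9  -0.47  0.22 -1.53] [ 0.11  0.39  2.07 -0.03  0.4  -0.92]
```

Tilt 20–25° with the jaws across the spinner works over the whole circle and clears the lamp. First, over the jar.

```bash
python3 - <<'E'
from pl import *
qd=q(frame([0,0,-1],[0,1,0]))
move_ptp([.536,.063,.27],qd); print(current_clock(),current_position())
c=capture("wrist");P=cloud(c);cv2.imwrite("pics/w1.png",c["image"])
for d in silhouettes("wrist","jar"):
    X=P[d["region"]];X=X[~np.isnan(X[:,0])]
    hi=X[X[:,2]>X[:,2].max()-.012]
    print(np.round(d["xy"]),d["conf"],len(X),np.percentile(X,[2,98],axis=0).round(3).tolist(),hi[:,:2].min(0),hi[:,:2].max(0))
E
```

```text
4.525 [0.53614744 0.06228317 0.26990798]
[238.  57.] 0.88 6424 [[0.382, 0.011, 0.081], [0.452, 0.079, 0.157]] [0.37954511 0.00781951] [0.4540695  0.08158442]
[172. 120.] 0.78 1307 [[0.456, -0.063, 0.001], [0.492, -0.025, 0.082]] [ 0.45541246 -0.06401633] [ 0.49336789 -0.02511298]
[260. 177.] 0.68 2394 [[0.508, 0.037, 0.03], [0.562, 0.088, 0.12]] [0.5075583  0.03542624] [0.56521752 0.09067382]
```

View pics/w1.png

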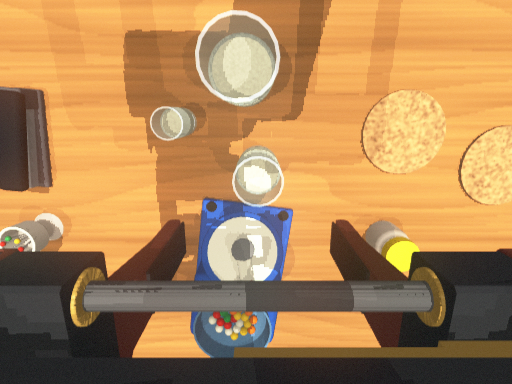

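The wrist view shows the wanted jar's rim at (258,178), centred on (0.536, 0.063) and 58 mm across. The big jar is at (238,57), the small one at (172,122), and the near mat at (403,131). I'll grasp the jar.

```bash
python3 - <<'E'
from pl import *
servo_line([.5364,.063,.066],rate=.2); print(current_force().round(2))
move_gripper(.03); print(current_clock(),current_finger_gap(),current_position(),current_force().round(2))
servo_line([.5364,.063,.126],rate=.12); print(current_finger_gap(),current_force().round(2))
c=capture("top");cv2.imwrite("pics/t2.png",c["image"]);P=cloud(c)
for d in silhouettes("top","mat"):
    X=P[d["region"]];X=X[~np.isnan(X[:,0])]; (ce,ra)=cv2.minEnclosingCircle(X[(X[:,2]<.015)][:,:2].astype(np.float32)); print(d["xy"],ce,ra)
c=capture("side");cv2.imwrite("pics/s2.png",c["image"]); print(current_clock())
E
```

```text
[ 0.55 -0.63  0.9 ]
6.3833 0.05656586318163341 [0.53663215 0.06298452 0.06628747] [ 0.65 -1.15  2.59]
0.056860433349875394 [ 0.07  0.1  -1.79]
[109.6, 182.0] (0.5423469543457031, 0.42394620180130005) 0.06089106947183609
[170.9, 207.8] (0.49228963255882263, 0.2743321359157562) 0.06189924478530884
7.1833
```

View pics/s2.png

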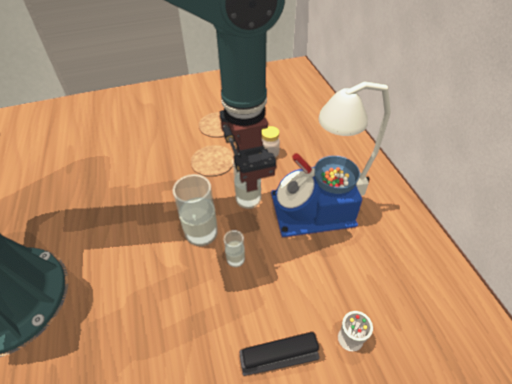

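The jar is held and lifted; it hangs at about (247,190) with the mat at (213,161). I'll carry it over and lower it.

```bash
python3 - <<'E'
from pl import *
servo_line([.492,.273,.126],rate=.2); print(current_finger_gap())
servo_line([.492,.273,.082],rate=.1)
r=servo_line([.492,.273,.070],rate=.03,contact_N=3); print(r,current_position(),current_force())
move_gripper(.088); print(current_finger_gap(),current_clock())
servo_line([.492,.273,.25],rate=.25)
c=capture("wrist");P=cloud(c);cv2.imwrite("pics/w3.png",c["image"])
for d in silhouettes("wrist","jar"):
    X=P[d["region"]];X=X[~np.isnan(X[:,0])]; hi=X[X[:,2]>X[:,2].max()-.012]
    print(np.round(d["xy"]),d["conf"],X[:,2].max(),hi[:,:2].min(0),hi[:,:2].max(0))
c=capture("top");P=cloud(c);cv2.imwrite("pics/t3.png",c["image"])
for d in silhouettes("top","jar"):
    X=P[d["region"]];X=X[~np.isnan(X[:,0])]; hi=X[X[:,2]>X[:,2].max()-.012]
    print(np.round(d["xy"]),d["conf"],X[:,2].max(),hi[:,:2].min(0),hi[:,:2].max(0))
c=capture("side");cv2.imwrite("pics/s3.png",c["image"]); print(current_clock())
E
```

```text
0.05632753312653744
True [0.49266898 0.27289298 0.07197219] [ 0.53308014 -0.72112555  2.69328554]
0.08796079804523269 10.05
[261. 183.] 0.91 0.1279472407080556 [0.46350137 0.24472824] [0.5210453  0.30071293]
[ 24. 161.] 0.77 0.1567131416117548 [0.45230339 0.04510584] [0.45342575 0.05663894]
[ 48. 111.] 0.56 0.15750934479641054 [0.38095101 0.03956234] [0.45342575 0.0835238 ]
[264. 239.] 0.88 0.160386965162432 [0.38099375 0.01055967] [0.45438644 0.0826212 ]
[263. 134.] 0.62 0.17575932699865807 [0.63294753 0.04818443] [0.65247347 0.06466821]
[306. 212.] 0.59 0.08631595586847673 [ 0.4576365  -0.06173007] [ 0.4953089  -0.02402855]
11.1667
```

View pics/s3.png

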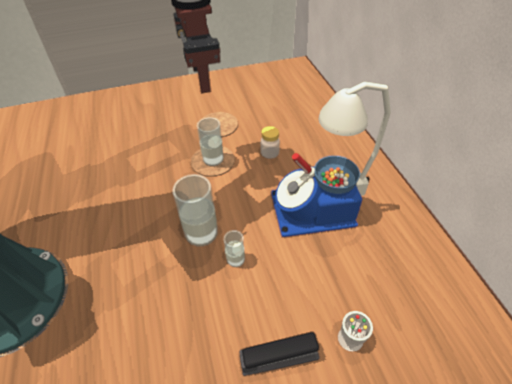

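The jar stands on the mat at (210,140), its measured centre (0.492, 0.273) matching the mat. Next, the pre-grasp pose for the handle, where I'll refine its position.

```bash
cat >> pl.py <<'E'
TILT=np.radians(21)
pose=(.6548,.0404,-.13)
def tool(yaw=pose[2]):
    zt=vec([np.sin(TILT),0,-np.cos(TILT)],yaw); return zt,q(frame(zt,vec([0,1,0],yaw)))
E
python3 - <<'E'
from pl import *
zt,qq=tool(); G=toW(grip(1.95,.05),pose)
move_ptp(G+.019*zt-.1*zt,qq); print(current_clock(),current_position(),current_joint_pos().round(2))
C={}
for n in ("wrist","side","top"):
    c=capture(n);P=cloud(c);C[n]=c;im=c["image"].astype(int);b,g,r=im[...,0],im[...,1],im[...,2]
    hw=((b-r)>30)
    print(n,[(d["xy"],d["conf"]) for d in spot_in(n,"crank_grip")])
    d=np.linalg.norm(P-G,axis=-1)
    red=(r>90)&(g<60)&(b<60)&(d<.05); lab=cv2.connectedComponentsWithStats(red.astype(np.uint8))
    if lab[0]>1:
        k=1+lab[2][1:,4].argmax(); m=lab[1]==k; v,u=np.nonzero(m); X=P[m]; print(len(u),u.mean(),v.mean(),X.mean(0),X[X[:,2].argmax()])
import pickle; pickle.dump(C,open("C1.pkl","wb"))
cv2.imwrite("pics/w4.png",draw(C["wrist"],pose,1.95,1.5)); cv2.imwrite("pics/s4.png",draw(C["side"],pose,1.95)[150:750,700:1250])
E
```

```text
12.1417 [0.61868775 0.05820321 0.22942635] [ 0.01  0.22  1.77 -0.07  0.79 -1.39]
wrist [([254.3, 200.8], 0.79)]
side [([300.2, 164.4], 0.74)]
99 301.5858585858586 161.77777777777777 [0.65123087 0.04821231 0.15588079] [0.64098785 0.05238106 0.17446859]
top [([260.5, 126.2], 0.64), ([274.8, 83.6], 0.31)]
62 261.48387096774195 128.1451612903226 [0.64991252 0.055444   0.1652063 ] [0.64175129 0.05847349 0.17740908]
```

View pics/w4.png

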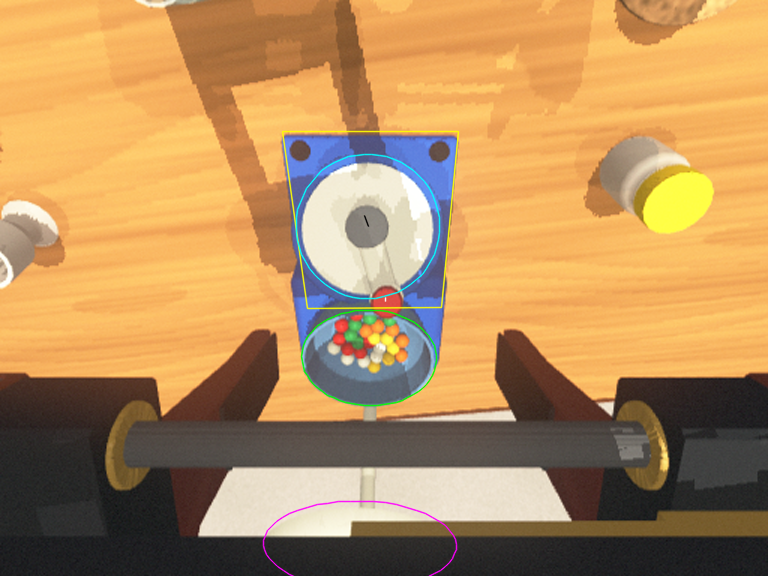

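View pics/s4.png

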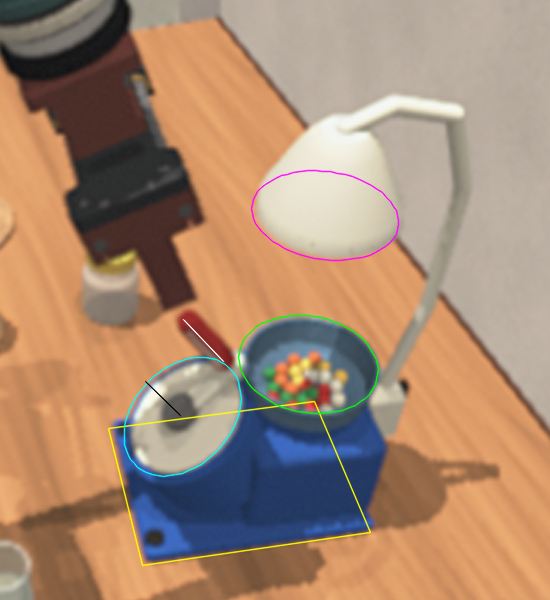

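The overlay matches in both views: the handle end is at wrist pixel (387,300), on the predicted line and midway between the fingers. I'll advance and grasp.

```bash
python3 - <<'E'
from pl import *
zt,qq=tool(); G=toW(grip(1.95,.05),pose)
print(current_force().round(2))
print(servo_line(G+.019*zt,qq,rate=.12,contact_N=8),current_force().round(2))
c=capture("side");cv2.imwrite("pics/s5.png",cv2.resize(c["image"][60:260,200:430],None,fx=3,fy=3))
E
```

```text
[ 0.   -0.53 -0.78]
False [ 0.04 -0.74 -0.04]
```

View pics/s5.png

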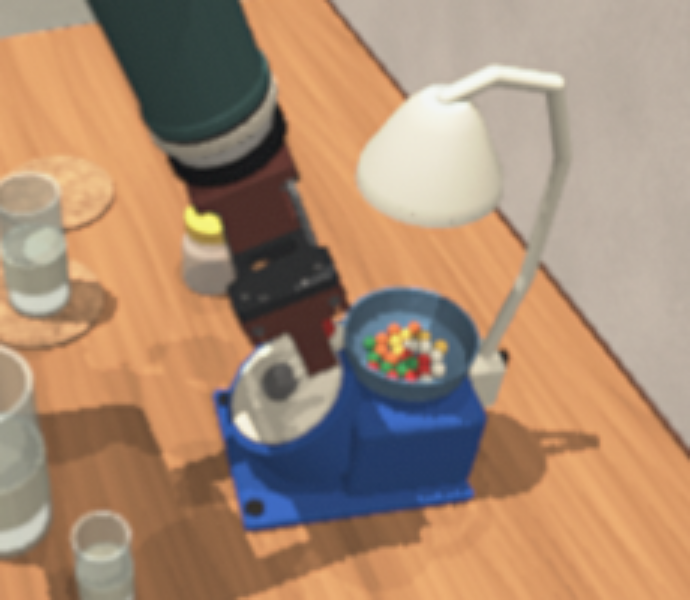

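Fingers straddle the red handle at (325,335), with the hand well clear of the lamp. I'll close and try a short first arc with force logging, staying below 4.8 rad.

```bash
cat >> pl.py <<'E'
def wind(v0,v1,off,rate=.08,step=.25,gain=1e-4,f0=np.zeros(3),contact=None,verbose=True):
    zt,qq=tool(); ax=vec(AX,pose[2]); log=[]
    n=max(1,int(np.ceil((v1-v0)/step)))
    for v in np.linspace(v0,v1,n+1)[1:]:
        G=toW(grip(v,.05),pose)+off+.019*zt
        hit=servo_line(G,qq,rate=rate,contact_N=contact)
        f=current_force()-f0; rad=vec(radial(v-2.2),pose[2]); tan=vec(radial(v-2.2+np.pi/2),pose[2])
        fr,ft,fa=f@rad,f@tan,f@ax
        if verbose: log.append((round(v,2),round(fr,1),round(ft,1),round(fa,1),round(current_finger_gap()*1e3,1)))
        off=off+gain*(fr*rad+fa*ax)
        if hit: break
    return v,off,log
E
python3 - <<'E'
from pl import *
f0=current_force(); move_gripper(.0); print(current_finger_gap(),current_force().round(2),current_position(),current_clock())
v,off,log=wind(1.95,3.95,np.zeros(3),gain=0.0,f0=f0); print(*log,sep="\n"); print(current_clock())
E
```

```text
0.01748041951235374 [-0.34  1.13 -0.33] [0.65422717 0.05304782 0.13598536] 14.5583
(np.float64(2.2), np.float64(1.0), np.float64(2.3), np.float64(2.1), 17.4)
(np.float64(2.45), np.float64(1.6), np.float64(1.1), np.float64(0.3), 17.6)
(np.float64(2.7), np.float64(1.7), np.float64(1.9), np.float64(2.7), 17.5)
(np.float64(2.95), np.float64(4.3), np.float64(1.8), np.float64(3.3), 17.4)
(np.float64(3.2), np.float64(5.5), np.float64(2.7), np.float64(4.7), 17.4)
(np.float64(3.45), np.float64(5.6), np.float64(1.4), np.float64(4.6), 17.5)
(np.float64(3.7), np.float64(4.6), np.float64(3.3), np.float64(3.4), 17.5)
(np.float64(3.95), np.float64(2.0), np.float64(1.9), np.float64(2.6), 17.0)
17.025
```

```bash
python3 - <<'E'
from pl import *
print(current_force(),current_position())
c=capture("side");cv2.imwrite("pics/s6.png",draw(c,pose,3.95)[150:750,600:1350])
c=capture("wrist");cv2.imwrite("pics/w6.png",c["image"])
E
```

```text
[-2.88388999 -1.5623552   0.5333285 ] [ 0.59788615 -0.00176936  0.10202338]
```

View pics/s6.png

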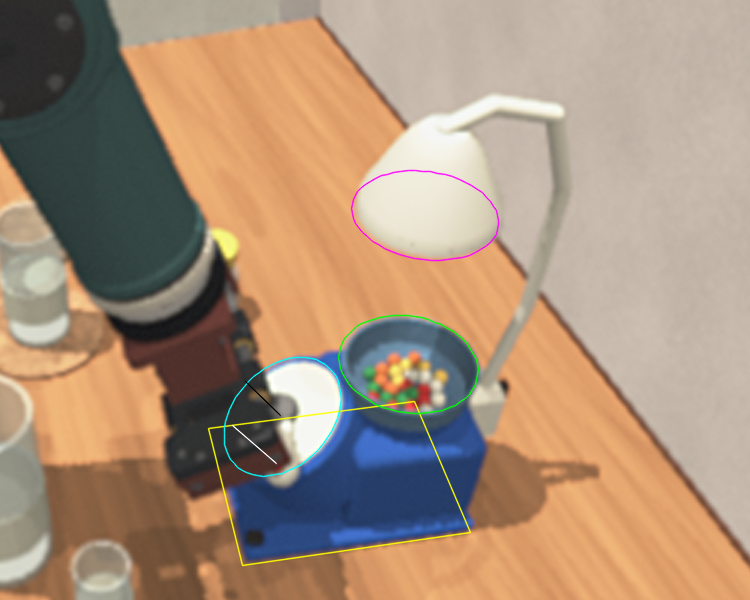

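View pics/w6.png

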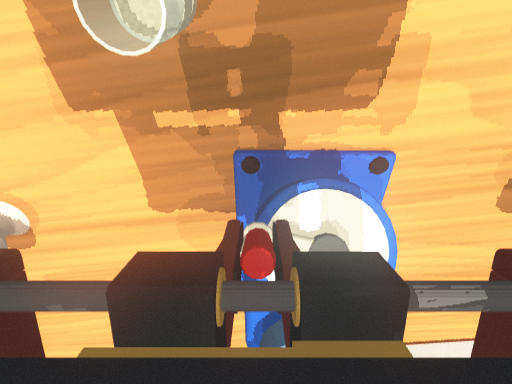

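The crank follows, the arm now pointing lower right with the handle between the pads at (258,250), and forces stay under 6 N. I'll continue to 14.5 with a force guard.

```bash
python3 - <<'E'
from pl import *
f0=np.array([0,-.7,-.3]); v=3.95; off=np.zeros(3)
while v<14.49:
    v2=min(v+.5,14.5); v,off,log=wind(v,v2,off,gain=0.0,f0=f0); a=log[-1]; print(*[float(x) for x in a])
    if max(abs(a[1]),abs(a[2]),abs(a[3]))>25 or a[4]<14: print("STOP");break
print(current_clock())
c=capture("side");cv2.imwrite("pics/s7.png",draw(c,pose,v)[150:750,600:1350])
c=capture("wrist");cv2.imwrite("pics/w7.png",c["image"])
E
```

```text
4.45 1.6 2.3 3.2 17.5
4.95 2.5 3.0 3.1 17.5
5.45 3.1 2.7 2.8 17.0
5.95 3.8 2.9 2.6 17.6
6.45 -1.4 1.9 0.7 17.6
6.95 -4.8 0.8 -2.4 17.3
7.45 -5.4 1.0 -2.5 17.3
7.95 -3.7 2.1 -3.0 17.3
8.45 -1.0 2.3 -1.2 17.2
8.95 -1.2 1.2 -0.5 17.5
9.45 3.8 1.5 3.0 17.4
9.95 4.9 1.5 4.5 17.9
10.45 1.6 2.4 1.8 17.5
10.95 -0.0 2.3 3.4 17.4
11.45 3.1 2.3 3.1 17.6
11.95 3.5 2.7 2.3 17.4
12.45 2.6 1.9 2.4 17.4
12.95 -3.5 1.6 -1.1 17.3
13.45 -5.2 1.4 -2.3 17.5
13.95 -5.5 1.6 -2.8 17.5
14.45 -3.4 0.5 -2.5 17.6
14.5 -2.9 -1.2 -2.1 17.3
30.325
```

View pics/w7.png

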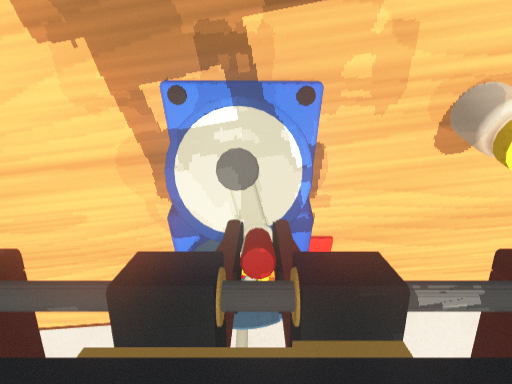

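View pics/s7.png

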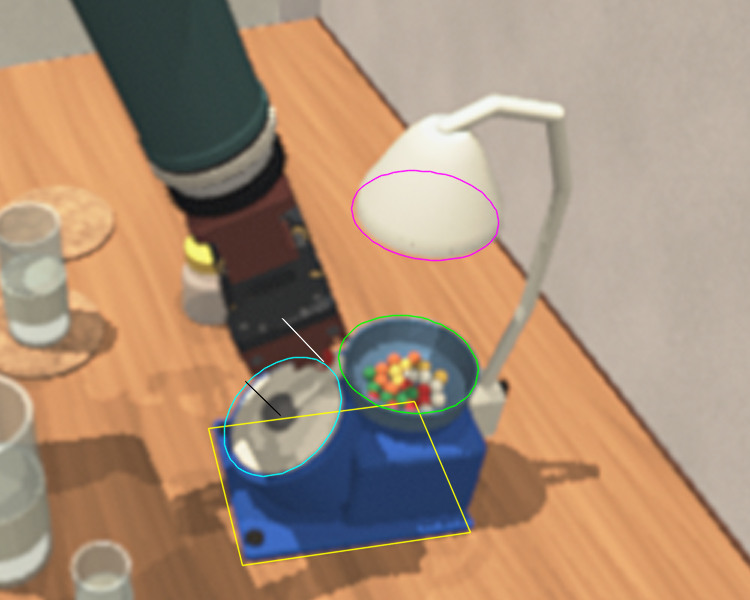

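The handle is still held and the red gauge tab is out at (320,243). Now I go slowly to the stop.

```bash
python3 - <<'E'
from pl import *
f0=np.array([0,-.7,-.3]); v=14.5; off=np.zeros(3)
while v<15.75:
    v,off,log=wind(v,v+.05,off,rate=.04,gain=0.0,f0=f0); a=log[-1]; print(*[float(x) for x in a])
    if abs(a[2])>15: print("stop felt");break
sleep(.3); print(current_clock(),current_force().round(1),current_position().round(4),current_finger_gap())
E
```

```text
14.55 -1.9 -2.4 -2.2 17.4
14.6 -1.8 -2.5 -2.3 17.4
14.65 -2.2 0.2 -1.2 17.6
14.7 -1.9 -1.8 -1.7 17.8
14.75 -3.1 -1.2 -0.9 17.7
14.8 -1.6 -0.9 -0.4 17.6
14.85 -1.0 -1.8 0.2 17.3
14.9 -1.3 -1.4 -0.1 17.8
14.95 -0.8 -1.1 0.7 17.4
15.0 -1.4 -1.6 0.4 17.2
15.05 0.3 -1.4 1.0 17.5
15.1 -0.6 -1.0 0.8 17.1
15.15 0.4 -1.8 1.8 17.5
15.2 1.5 -0.8 2.3 17.4
15.25 -1.8 -7.7 1.8 17.4
15.3 -5.1 -15.4 0.6 17.2
stop felt
34.725 [ 3.7 14.7  2.4] [0.647  0.0186 0.1341] 0.01737462064489489
```

The stop is felt sharply at the expected 15.2 rad. I'll relax to 15.22, open and withdraw.

```bash
python3 - <<'E'
from pl import *
zt,qq=tool()
servo_line(toW(grip(15.22,.05),pose)+.019*zt,qq,rate=.03); print(current_force().round(1))
move_gripper(.07); p=current_position(); servo_line(p-.11*zt,qq,rate=.15)
print(current_clock())
c=capture("wrist");cv2.imwrite("pics/w8.png",draw(c,pose,15.2,1.5))
P=current_position(); servo_line(P+[-.12,0,.06],qq,rate=.25)
for n in("side","top"):
    c=capture(n);D=cloud(c);cv2.imwrite(f"pics/{n}8.png",draw(c,pose,15.2,1.5))
    for k in ["jar","stapler","egg_cup","bead_pot"]:
        for d in silhouettes(n,k)[:3]:
            X=D[d["region"]];X=X[~np.isnan(X[:,0])]; print(n,k,np.round(d["xy"]),d["conf"],np.percentile(X,[2,98],axis=0).round(3).tolist())
print(current_clock(),current_force().round(1))
E
```

```text
[1.9 2.  3.9]
36.825
side jar [233. 248.] 0.96 [[0.455, -0.065, -0.001], [0.499, -0.0, 0.081]]
side jar [209. 153.] 0.81 [[0.465, 0.243, 0.011], [0.515, 0.272, 0.122]]
side jar [195. 208.] 0.78 [[0.383, 0.006, 0.01], [0.451, 0.078, 0.156]]
side stapler [281. 353.] 0.97 [[0.433, -0.285, 0.006], [0.562, -0.247, 0.056]]
side egg_cup [354. 331.] 0.77 [[0.612, -0.295, 0.0], [0.659, -0.249, 0.075]]
side bead_pot [270. 146.] 0.97 [[0.625, 0.232, -0.001], [0.676, 0.282, 0.076]]
top jar [163. 205.] 0.91 [[0.466, 0.245, 0.005], [0.523, 0.318, 0.128]]
top jar [259. 228.] 0.5 [[0.437, 0.054, 0.069], [0.454, 0.071, 0.157]]
top stapler [397. 207.] 0.69 [[0.435, -0.278, 0.006], [0.563, -0.242, 0.058]]
top stapler [271. 110.] 0.43 [[0.601, -0.028, 0.009], [0.768, 0.107, 0.334]]
top egg_cup [401. 143.] 0.63 [[0.614, -0.293, -0.001], [0.659, -0.246, 0.076]]
top bead_pot [176. 137.] 0.63 [[0.627, 0.235, 0.01], [0.671, 0.278, 0.078]]
38.0583 [ 0.4  0.9 -0.2]
```

View pics/w8.png

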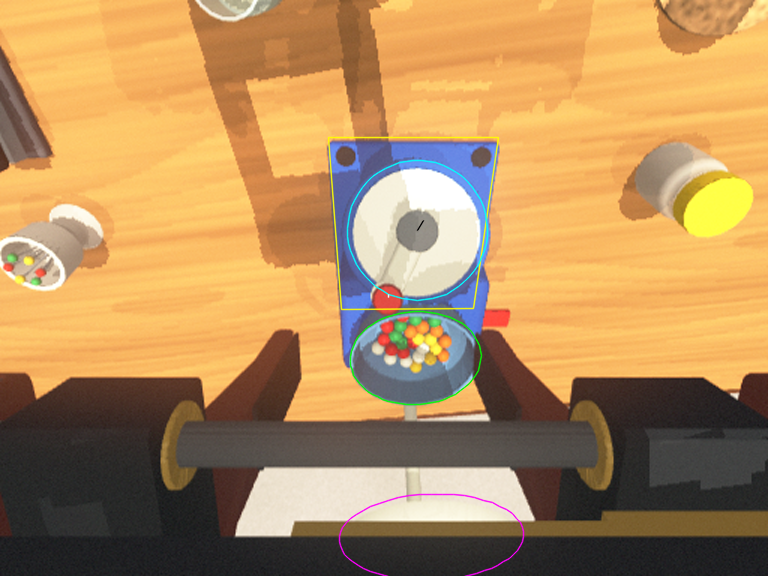

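View pics/side8.png

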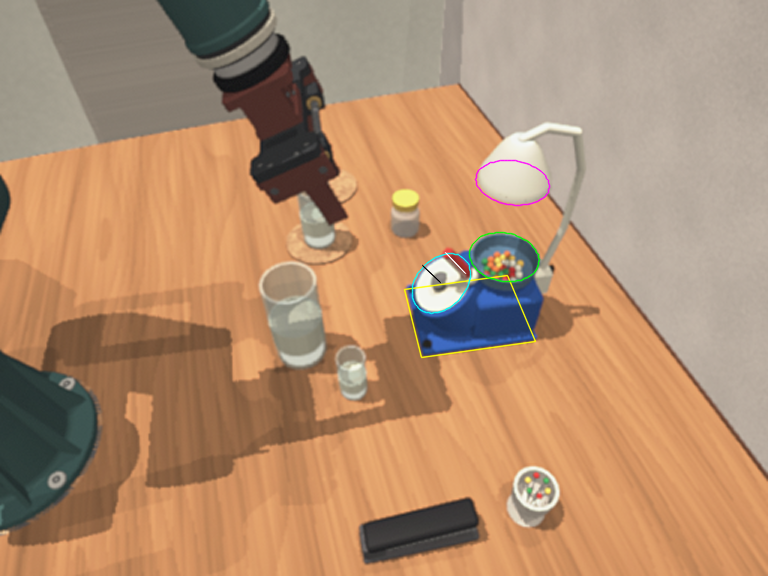

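The handle end at wrist pixel (387,298) lies on the 15.2 rad prediction, and the gauge tab is fully out at (496,318). The jar is upright on the mat at side-view pixel (318,225), and the bystanders haven't moved. The hand is free, so I'm handing in.

```bash
python3 -c "
from bench import *
print(close_job(),current_clock())"
```

```text
the job is handed in; nothing more can be done
the job is handed in; nothing more can be done
```

I moved the 58 mm jar onto the cork mat nearest the base. Then I wound the crank clockwise in one hold, from about 1.95 rad to its end stop, let go and backed away. The job was handed in at about 38 s on the robot's clock.

- **Jar:** the wrist camera put its centre at (0.492, 0.273) m after release, and the mat's at (0.492, 0.274) m. It was upright, with its rim 0.128 m up.
- **Crank:** the resisting force rose from about 1 N to 15 N at 15.2–15.3 rad. After letting go, the handle still lay on the 15.2 rad prediction and the red gauge tab was out.
- **Other things:** the stapler, egg cup and bead pot measured where they started, to within about 2 mm in the top view. The hand stayed clear of the lamp in the pictures, and at the end it was touching nothing (force about 1 N or less).
- **Disagreements:** the tangential force while winding often read about +2 N, where friction should have made it negative; I put that down to sensor offset. Some last pictures had the arm partly hiding things. The networks also gave a few wrong labels, which I ignored.

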